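# Dock an inspection fixture and draw it tight with its cam lock

### The job

Slide the inspection fixture (the small aluminium plate with the ground steel workpiece on it) along the surface plate so that its draw bolt enters the mouth of the docking block and it meets the two sprung plungers. Then swing the cam lock's lever clockwise, about half a turn, until you feel it pull the fixture firmly tight against the two locating buttons: do not stop while it still swings easily, and do not force it on once it is tight. Let go, and leave everything else on the bench where it is.

Things in the scene. Friction and masses are not known exactly. Their poses are not given: they have to be found in the camera images.
- dock: Aluminium docking block fixed on the dark grey cast-iron surface plate (whose top is 60 mm above the bench): 70 mm deep (x), 90 wide (y), 36 high, with a foot 14 mm high (its screw heads 22) on each side, out to y = +-63. Origin: on the surface plate, on the cam's upright axis. The mouth looks to the block's own -x; the fixture slides in along its +x. Marks on top: red = open, green = half a turn.
- dock_mouth (a point): Centre of the mouth in the block's front face (x = -35 mm, 13 mm above the surface plate), axes as the block: a slot 10.4 mm wide, flared to about 20 mm at the face. Two brass sprung plungers, 21 mm to either side, stand 6 mm out of the face (3 mm past the locating buttons); together they push back with 4 N when first touched and 6 N when pressed level with the buttons.
- dock_buttons: Two round steel locating buttons, 14 mm across, on the block's front face at y = +-34 mm, 3 mm proud of it (out to x = -38 mm); origin and axes as the docking block. The fixture's end face must be drawn against both. With the fixture touching the plungers, or anywhere from there to the buttons, the cam's hook catches the bolt.
- fixture_grip (a point): Centre of the upright ground steel workpiece, to hold the loose fixture (0.6 to 1 kg) by: 50 mm long (x), 30 wide (y), 40 high, in the middle of a plate 110 (x) by 90 (y), 24 thick; the point is 44 mm above the plate's underside. Toe clamps 38 mm high (over the underside) begin 27 mm away towards +x and -x. +x is the bolt's end. It slides flat on the surface plate with 3 to 7 N of drag.
- fixture_face (a point): Centre of the fixture's +x end face at bolt height (13 mm above its underside, 55 mm ahead of the workpiece's centre), axes as the fixture. The draw bolt sticks out along +x: 6 mm stem, upright cross pin 8 mm thick and 16 tall, centred 29.4 mm out, give or take 2 (it is screwed in by an unknown amount). Home, this point is at x = -38, y = 0 +-1.2 mm in the block's frame, axes agreeing.
- cam_lever (a point): Middle of the cam lever's dark steel blade, 45 mm from the cam's axis, 50 mm above the surface plate; its x points outward along the lever. Blade 10 mm thick, 42 to 58 mm above the surface plate, from a 28 mm hub to a red round end (18 mm across, 62 mm from the axis, 68 mm high). Below it: a steel disc, top at 37 mm. Open, it points to the block's +y; it swings round behind the block.
- cam (a joint): Cam angle, rad, clockwise from above; open at 0 to 0.15, end stop 4.3. Pushed 45 mm from the axis, the lever moves with 2 to 6 N (brief sticking apart) while its hook draws the fixture in, then stiffens by about 1 N per 0.1 rad once it is home, anywhere from 2 to 3.7 rad. Tight is 10 N (0.45 N m) as it moves, a quarter less at rest; 12 N is over-tight. Let go, it springs back 0.1 rad at most.
- gauge_stand: Bystander: dial gauge on an upright post on a dark magnetic base (58 x 50 x 55 mm), 260 mm tall, the gauge held out 95 mm to its +x; origin under the base. Leave alone.
- setup_block: Bystander: steel setting-up block with holes, 25 x 75 x 50 mm high; origin under its centre. Leave alone.
- v_block: Bystander: dark steel V-block, 30 x 60 x 44 mm high; origin under its centre. Leave alone.
- gauge_blocks: Bystander: small stack of steel gauge blocks, 18 x 35 x 40 mm high; origin under its centre. Leave alone.
- try_square: Bystander: steel try square lying flat, 85 mm stock (along y), 120 mm blade towards its +x; origin under the middle of the stock. Leave alone.
- calculator: Bystander: black pocket calculator lying flat, 145 x 82 x 14 mm; origin under its centre. Leave alone.
- hacksaw: Bystander: red hacksaw lying flat, about 330 x 120 mm; origin at the middle of its blade. Leave alone.
There are look-alikes about, which are no part of the job. What is shaped like the part that bears fixture_grip but turquoise is not meant.

How it is judged:
By the outcome, as a careful person would: the job done as asked, in the order asked, and still so for the second after the job is handed in, with the robot touching nothing.
It also fails if it takes over 67 s, if anything falls off the work surface, if the arm or the gripper's body presses on something with over 40 N, if the wrist force passes 120 N, or if a joint passes its speed limit or range.

### The arm

A 6-joint arm with a two-finger parallel gripper is mounted at the origin on the work surface. World frame = base frame: x ahead of the robot, y to its left, z up, the work surface at z = 0. Lengths are in m, angles in rad, forces in N, time in s.
With the tool pointing down it reaches from about 0.425 to 0.95 m from the base axis. Payload 14.7 kg.
Tool frame: the origin (TCP) lies midway between the tips of the shut fingers; the grasp point (between the pads) lies 19 mm behind it; z points along the fingers, y is the line along which they close (so a half turn about z gives the same grasp; the last joint's range is limited). The gripper opens to 85 mm and grips with 20 to 120 N. Pads are 22 mm wide; open, the fingers measure 114 mm over their backs; the gripper's body (76 mm by 85 mm) begins 54 mm behind the grasp point. The pads swing forward as they close: fully open they stand 13 mm farther back than shut.
Start: joints at [-1.359, 0.48, 1.596, -0, 1.065, -0.047], TCP at [0.166, -0.628, 0.231] pointing down, gripper open.
Joint ranges: [-2.75, 2.75], [-0.82, 2.05], [0.23, 2.67], [-1.56, 4.7], [0.09, 2.69], [-2.92, 2.92]. Speed limits (rad/s): [1.89, 1.89, 2.39, 3.01, 3.01, 3.01].

### API

Orientations are given as [roll, pitch, yaw] about the fixed x, y, z axes, in that order (R = Rz(yaw) Ry(pitch) Rx(roll)).
In Python, from cell import * gives the robot as it stands. The module is installed in compiled form; this text tells all that it offers.
- The arm moves only by the tool apply_moves, never from a script. Its argument "moves" is one flat list of numbers, 7 for each row, row after row: the turn, a rotation vector about the tool's x, y, z each as a share of 90 degrees, from -1 to 1, then the shift along the tool's x, y, z each as a share of 6 cm, from -1 to 1, then the opening, from -1 (shut) to 1 (fully open). In form: [wx, wy, wz, tx, ty, tz, hand, wx, wy, wz, tx, ty, tz, hand, ...]. A call has 1 to 20 rows; each row shifts and turns the commanded pose from where the row before left it, along the tool's axes as they then stand; what a row does not reach is not made up. A row lasts 1/8 s, in which the tool goes at most 62.5 mm and 10.7 degrees, less where a joint would pass 70% of its speed; a pose out of reach is approached as far as the arm can. A call with a number of a shift or a turn outside -1 to 1 is refused whole. A call with a gripper value outside its range is refused whole. The fingers move at their own pace and stop on an object; "grip_force" is the grip in N (left out, the last holds). Time passes only in rows, so rows that do not move let the fingers close. It gives the time, the measured TCP pose, the force, the opening and the grip force at its end, in the units of the state.
- sense(): the state, without advancing time (a new reading comes with each control period).
- grab_frame(name): name is "scene" or "top" or "wrist"; returns a dict with "pixels" (420x560x3 uint8, blue, green, red), "K" (3x3 intrinsics, pixels), "distortion" ([k1, k2, p1, p2, k3] as OpenCV has them; the pictures are not rectified), "rvec" (rotation vector, rad) and "tvec" (3), from world to camera coordinates, as OpenCV has them; the wrist camera has in their place "tool_from_camera" (4x4, takes a point from camera to tool coordinates, whose origin is the TCP and whose axes are the flange's). Camera axes: x right, y down, z forward; pixel columns grow to the right and rows downward; lengths in m; the calibration is good to about 2 mm. A picture is of the moment at which its call begins: read the wrist's pose just before it. There is no depth.
- sign_off(): hands the job in; it is judged then, once.
Trained networks look in a picture, given as the dict that the camera call returned (one of the last four; its "shot" number tells which), for a name from the list of things; names that differ only in an ending like _2 or _b are one class to them, and where a whole thing is asked for, a point or a joint stands for the part that bears it (a point fixed in the world has none). Each returns a list of dicts, best first, with "p" (0 to 1); they miss things now and then, are a little off and sometimes report something else, mostly with a low value. They report only what shows in the picture. A call takes as long as a camera call. They do not tell look-alikes from the thing itself.
- find_in(picture, target): "rect" ([left, top, width, height] in pixels, round what is visible of it).
- cut_out(picture, target): "mask" (420x560 bool, what is visible of it) and "rect" ([left, top, width, height] in pixels, round what is visible of it).
The state is a dict: "clock": time; "qpos": joint angles; "qvel": joint speeds; "tau": joint torques, N m; "tool_pos": TCP position; "ee_rot": TCP orientation; "contact_force": force on the tool from outside, world axes, zero at the start; "moment": the same for the moment, N m; "width": opening from 0.0 (shut) to 1.0 (fully open); "grip_force": force on a finger pad.
Only numpy, scipy, OpenCV 4.12 (cv2) and the standard library are available. Lean on these libraries where they do the work, as an engineer would, in place of code of your own. Each camera call takes 0.05 s, during which the arm holds its last target. There are 200 camera calls.

## Working session

There is one attempt and no reset: what is moved stays moved. The work goes in short steps, Python scripts to look and compute and a tool call to move; the robot and the scene stay as the last step left them, time stands still between calls to the robot, and variables do not carry over. Pictures are saved under pics/ and viewed, at most 10 in all, crops included, and the job is handed in when it is done.

Besides the shell and the picture viewer there is one more tool, called after ">>>" as name(argument=value, ...) on one line, values as JSON. apply_moves: Moves the arm, as the interface text tells. Its arguments: {"type":"object","properties":{"moves":{"type":"array","items":{"type":"number"}},"grip_force":{"type":"number"}},"required":["moves"]}

```bash
mkdir -p pics
cat > h.py <<'E'
from cell import *
import numpy as np, cv2
from scipy.spatial.transform import Rotation as R
def cam(f):
    if 'rvec' in f:
        Rm=cv2.Rodrigues(np.array(f['rvec'],float))[0]; t=np.array(f['tvec'],float).ravel()
    else:
        s=f['state']; T=np.eye(4); T[:3,:3]=R.from_euler('xyz',s['ee_rot']).as_matrix(); T[:3,3]=s['tool_pos']
        M=np.linalg.inv(T@np.array(f['tool_from_camera'])); Rm=M[:3,:3]; t=M[:3,3]
    return Rm,t
def shot(n):
    s=sense(); f=grab_frame(n)
    if n=='wrist': f['state']=s
    return f
def px(f,P):
    Rm,t=cam(f); return cv2.projectPoints(np.atleast_2d(np.array(P,float)),cv2.Rodrigues(Rm)[0],t,np.array(f['K']),np.array(f['distortion']))[0][:,0]
def onz(f,uv,z):
    Rm,t=cam(f); u=cv2.undistortPoints(np.array(uv,float).reshape(-1,1,2),np.array(f['K']),np.array(f['distortion']))[:,0]
    d=np.c_[u,np.ones(len(u))]@Rm; c=-Rm.T@t
    return c+d*((z-c[2])/d[:,2])[:,None]
E
python3 - <<'E'
from h import *
s=sense(); print(s)
for n in ['scene','top']:
    f=shot(n); cv2.imwrite(f'pics/{n}0.png',f['pixels'])
    Rm,t=cam(f); print(n,'cam',-Rm.T@t)
    for k in ['dock','fixture_grip','cam_lever','gauge_stand','setup_block','v_block','gauge_blocks','try_square','calculator','hacksaw']:
        for d in find_in(f,k)[:3]:
            r=d['rect'];c=[r[0]+r[2]/2,r[1]+r[3]/2]; print(k,round(d['p'],2),np.round(r),onz(f,[c],.08)[0].round(3))
E
```

```text
{'clock': 0.0, 'qpos': array([-1.35862871e+00,  4.80830291e-01,  1.59686664e+00,  5.39962005e-06,
        1.06510239e+00, -4.65859626e-02]), 'qvel': array([-0.00151474,  0.00063574,  0.00138635, -0.00022982,  0.00032702,
       -0.00099137]), 'tau': array([-4.00169138e-04, -9.50638819e+01, -4.30184698e+01, -2.96055969e-04,
        1.21267192e-02, -3.36486653e-05]), 'tool_pos': array([ 0.16626364, -0.62795178,  0.23067609]), 'ee_rot': array([-3.14038751e+00, -6.09090017e-05,  2.58750919e-01]), 'contact_force': array([ 0.54273236,  0.6688973 , -0.69272421]), 'moment': array([ 0.0699664 , -0.02784099, -0.01380276]), 'grip_force': 0.0, 'width': 1.0006886336577152}
scene cam [ 0.94620529 -0.70677963  0.6964445 ]
dock 0.91 [288. 180.  54.  36.] [0.52  0.112 0.08 ]
fixture_grip 0.92 [243. 154.  42.  35.] [0.318 0.155 0.08 ]
fixture_grip 0.63 [278. 218.  44.  37.] [ 0.573 -0.055  0.08 ]
cam_lever 0.53 [295. 181.  31.  21.] [0.494 0.133 0.08 ]
gauge_stand 0.72 [247. 200.  82. 122.] [ 0.594 -0.142  0.08 ]
v_block 0.9 [192. 242.  21.  33.] [ 0.425 -0.236  0.08 ]
v_block 0.26 [295. 181.  28.  20
[... 600 characters left out ...]
_lever 0.58 [223. 196.  19.  29.] [0.516 0.109 0.08 ]
gauge_stand 0.73 [351. 112.  30.  65.] [ 0.703 -0.289  0.08 ]
setup_block 0.74 [222. 128.  24.  16.] [0.736 0.103 0.08 ]
setup_block 0.17 [339. 230.  24.  18.] [ 0.425 -0.234  0.08 ]
gauge_blocks 0.66 [134. 140.  28.  39.] [0.671 0.358 0.08 ]
gauge_blocks 0.31 [219. 129.  29.  13.] [0.738 0.104 0.08 ]
try_square 0.74 [134. 141.  28.  39.] [0.669 0.36  0.08 ]
try_square 0.55 [216. 183.  36.  45.] [0.53  0.104 0.08 ]
calculator 0.97 [120. 189.  32.  47.] [0.515 0.392 0.08 ]
calculator 0.32 [136. 142.  25.  40.] [0.666 0.357 0.08 ]
hacksaw 0.68 [393. 162.  48. 115.] [ 0.477 -0.432  0.08 ]
hacksaw 0.4 [121. 187.  30.  49.] [0.519 0.394 0.08 ]
```

Run:
```python
import cv2
a=cv2.imread('pics/top0.png')[100:300,110:450]; cv2.imwrite('pics/top0c.png',cv2.resize(a,(800,471),interpolation=cv2.INTER_CUBIC))
a=cv2.imread('pics/scene0.png')[110:340,180:460]; cv2.imwrite('pics/scene0c.png',cv2.resize(a,(728,598),interpolation=cv2.INTER_CUBIC))
```

```text
(no output)
```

View pics/top0c.png

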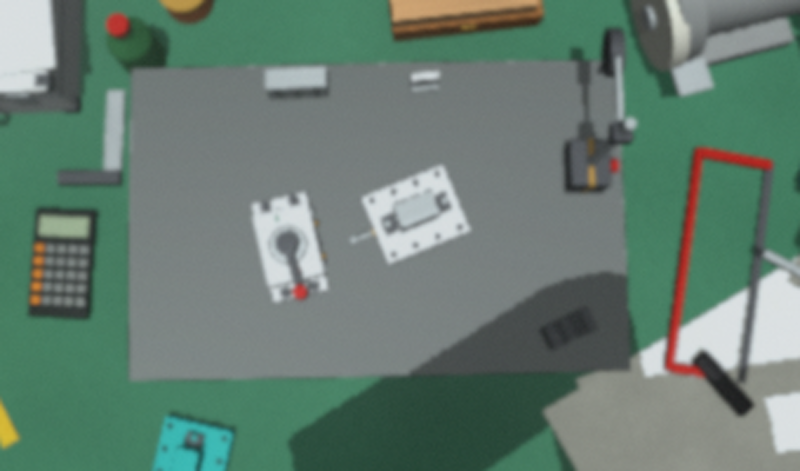

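View pics/scene0c.png

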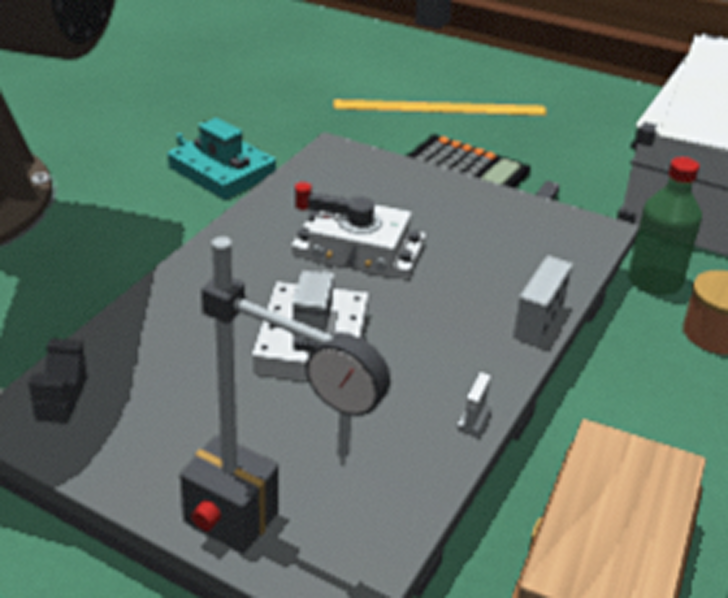

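```bash
cat >> h.py <<'E'
def plan(pos,yaw,n,hand=1,p0=None,y0=None):
    s=sense(); p=np.array(s['tool_pos'] if p0 is None else p0); y=s['ee_rot'][2] if y0 is None else y0
    R0=R.from_euler('xyz',[np.pi,0,y]); dy=(yaw-y+np.pi)%(2*np.pi)-np.pi
    d=(np.array(pos)-p)/n; out=[]
    for i in range(n):
        Ri=R.from_euler('xyz',[np.pi,0,y+dy*i/n])
        v=Ri.inv().apply(d)/.06
        out+=[0,0,round(-dy/n/(np.pi/2),4),*[round(float(a),3) for a in v],hand]
    print(n,'rows max shift',np.abs(d).max()*1e3,'mm dy/row',np.degrees(dy/n)); print(str([float(a) for a in out]).replace('.0,',',').replace(' ',''))
E
python3 - <<'E'
from h import *
f=shot('wrist'); print(f['tool_from_camera'],f['K']); 
plan([.5,.02,.37],1.95,16)
E
```

```text
[[-1.02978045e-03 -9.59816388e-01 -2.80626870e-01  7.12218878e-02]
 [ 9.99999334e-01 -1.13449130e-03  2.10683967e-04  7.28330696e-04]
 [-5.20586668e-04 -2.80626467e-01  9.59816918e-01 -1.42119125e-01]
 [ 0.00000000e+00  0.00000000e+00  0.00000000e+00  1.00000000e+00]] [[331.50829651   0.         271.14769841]
 [  0.         331.50829651 209.51902984]
 [  0.           0.           1.        ]]
16 rows max shift 40.52023395616744 mm dy/row 6.0562338524761214
[0,0,-0.0673,0.509,-0.564,-0.145,1,0,0,-0.0673,0.565,-0.507,-0.145,1,0,0,-0.0673,0.616,-0.445,-0.145,1,0,0,-0.0673,0.659,-0.377,-0.145,1,0,0,-0.0673,0.695,-0.305,-0.145,1,0,0,-0.0673,0.724,-0.23,-0.145,1,0,0,-0.0673,0.744,-0.153,-0.145,1,0,0,-0.0673,0.756,-0.073,-0.145,1,0,0,-0.0673,0.759,0.007,-0.145,1,0,0,-0.0673,0.755,0.087,-0.145,1,0,0,-0.0673,0.741,0.166,-0.145,1,0,0,-0.0673,0.72,0.243,-0.145,1,0,0,-0.0673,0.69,0.318,-0.145,1,0,0,-0.0673,0.652,0.389,-0.145,1,0,0,-0.0673,0.608,0.455,-0.145,1,0,0,-0.0673,0.556,0.517,-0.145,1.0]
```

>>> apply_moves(moves=[0, 0, -0.0673, 0.509, -0.564, -0.145, 1, 0, 0, -0.0673, 0.565, -0.507, -0.145, 1, 0, 0, -0.0673, 0.616, -0.445, -0.145, 1, 0, 0, -0.0673, 0.659, -0.377, -0.145, 1, 0, 0, -0.0673, 0.695, -0.305, -0.145, 1, 0, 0, -0.0673, 0.724, -0.23, -0.145, 1, 0, 0, -0.0673, 0.744, -0.153, -0.145, 1, 0, 0, -0.0673, 0.756, -0.073, -0.145, 1, 0, 0, -0.0673, 0.759, 0.007, -0.145, 1, 0, 0, -0.0673, 0.755, 0.087, -0.145, 1, 0, 0, -0.0673, 0.741, 0.166, -0.145, 1, 0, 0, -0.0673, 0.72, 0.243, -0.145, 1, 0, 0, -0.0673, 0.69, 0.318, -0.145, 1, 0, 0, -0.0673, 0.652, 0.389, -0.145, 1, 0, 0, -0.0673, 0.608, 0.455, -0.145, 1, 0, 0, -0.0673, 0.556, 0.517, -0.145, 1, 0, 0, 0, 0, 0, 0, 1, 0, 0, 0, 0, 0, 0, 1])

```text
clock: 3.4
tool_pos: [0.4996, 0.0199, 0.3703]
ee_rot: [-3.141, 0.0, 1.95]
contact_force: [-0.8, -0.8, -1.5]
width: 0.999
grip_force: 0.0
```

Run:
```python
from h import *
import pickle
f=shot('wrist'); print(f['state']['tool_pos'],f['state']['ee_rot'],f['state']['clock'],f['state']['contact_force'])
cv2.imwrite('pics/w1.png',f['pixels']); 
for k in ['dock','fixture_grip','cam_lever','gauge_stand']:
    for d in cut_out(f,k)[:1]:
        m=d['mask']; f['m_'+k]=m; print(k,d['p'],d['rect'],np.argwhere(m).mean(0)[::-1])
pickle.dump(f,open('w1.pkl','wb'))
```

```text
[0.49963152 0.01987075 0.37028378] [-3.14100267e+00  7.74732944e-05  1.95019475e+00] 3.4 [-0.77606845 -0.79865257 -1.47323485]
dock 0.77 [269.4, 80.0, 106.4, 68.2] [319.94059917 113.50223829]
fixture_grip 0.69 [269.8, 172.1, 64.6, 97.2] [299.60023333 228.8251993 ]
cam_lever 0.68 [263.0, 96.5, 79.7, 37.0] [312.24110429 112.33067485]
gauge_stand 0.87 [254.8, 337.2, 46.5, 30.2] [277.83934426 353.28087432]
```

View pics/w1.png

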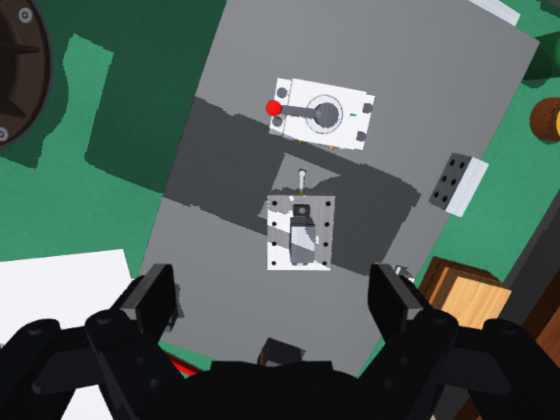

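Run:
```python
from h import *
import pickle
f=pickle.load(open('w1.pkl','rb'))
c=np.array([[269,197],[334,196],[333,269],[267,269]]); P=onz(f,c,.084); print(P.round(4),P.mean(0))
v=(P[0]+P[1]-P[2]-P[3])/2; print('len',np.linalg.norm(v),'hd',np.arctan2(v[1],v[0]))
P=onz(f,[[274,107]],.128);print('red',P)
P=onz(f,[[325,114]],.118);print('hub',P)
print('pin',onz(f,[[302,172]],.081))
P=onz(f,[[291,79],[375,95],[363,150],[270,138]],.08); print(P.round(3))
a=cv2.resize(f['pixels'][65:285,240:400],None,fx=2.72,fy=2.72,interpolation=cv2.INTER_CUBIC); 
a=cv2.LUT(a,(255*(np.arange(256)/255)**.6).astype(np.uint8)); cv2.imwrite('pics/w1c.png',a)
```

```text
[[ 0.5103 -0.0162  0.084 ]
 [ 0.5903  0.0172  0.084 ]
 [ 0.6342 -0.0808  0.084 ]
 [ 0.5465 -0.1155  0.084 ]] [ 0.5703299  -0.04881605  0.084     ]
len 0.10648749653197442 hd 1.9559969849236332
red [[0.47361597 0.09262954 0.128     ]]
hub [[0.53103819 0.10749102 0.118     ]]
pin [[0.53839742 0.03067203 0.081     ]]
[[0.481 0.132 0.08 ]
 [0.586 0.155 0.08 ]
 [0.601 0.087 0.08 ]
 [0.483 0.056 0.08 ]]
```

View pics/w1c.png

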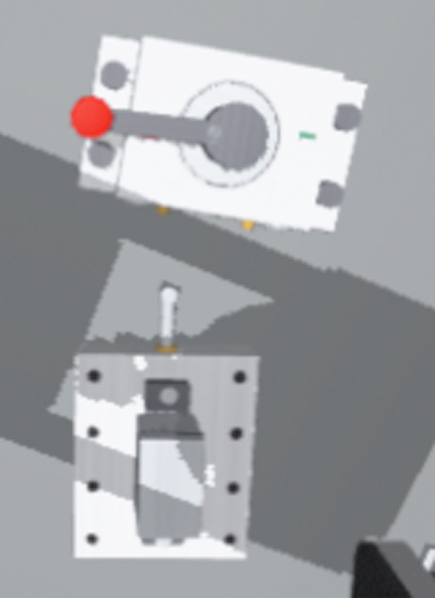

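Run:
```python
from h import *
plan([.570,-.047,.25],1.956,4)
```

```text
4 rows max shift 30.12413359256466 mm dy/row 0.10481654868551328
[0,0,-0.0012,-0.364,0.171,0.502,1,0,0,-0.0012,-0.365,0.17,0.502,1,0,0,-0.0012,-0.365,0.169,0.502,1,0,0,-0.0012,-0.365,0.169,0.502,1.0]
```

>>> apply_moves(moves=[0, 0, -0.0012, -0.364, 0.171, 0.502, 1, 0, 0, -0.0012, -0.365, 0.17, 0.502, 1, 0, 0, -0.0012, -0.365, 0.169, 0.502, 1, 0, 0, -0.0012, -0.365, 0.169, 0.502, 1, 0, 0, 0, 0, 0, 0, 1, 0, 0, 0, 0, 0, 0, 1])

```text
clock: 4.4
tool_pos: [0.5702, -0.0462, 0.2505]
ee_rot: [3.142, -0.0, 1.957]
contact_force: [0.0, 0.3, -0.1]
width: 0.999
grip_force: 0.0
```

Run:
```python
from h import *
import pickle
f=shot('wrist'); print(f['state']['tool_pos'],f['state']['ee_rot'],f['state']['clock'])
pickle.dump(f,open('w2.pkl','wb'))
for k in ['dock','fixture_grip','cam_lever']: print(k,[(d['p'],d['rect']) for d in find_in(f,k)[:1]])
a=cv2.resize(f['pixels'][20:320,180:460],None,fx=2,fy=2,interpolation=cv2.INTER_CUBIC)
a=cv2.LUT(a,(255*(np.arange(256)/255)**.6).astype(np.uint8)); cv2.imwrite('pics/w2c.png',a)
```

```text
[ 0.57017038 -0.04622618  0.25053225] [ 3.14157060e+00 -1.24984187e-04  1.95689536e+00] 4.4
dock [(0.6, [217.7, 0.0, 159.4, 68.6])]
fixture_grip []
cam_lever [(0.71, [216.7, 1.5, 110.5, 33.9])]
```

View pics/w2c.png

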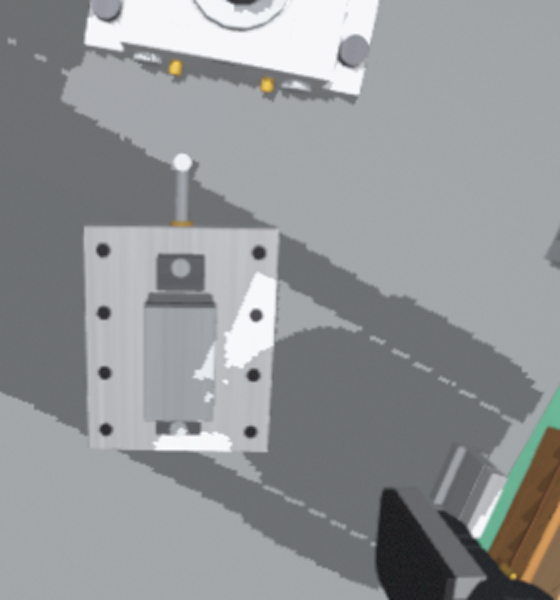

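Run:
```python
from h import *
import pickle
f=pickle.load(open('w2.pkl','rb'))
F=lambda c:np.array(c)/2+[180,20]
c=F([[84,228],[278,231],[267,451],[90,448]]); P=onz(f,c,.084)
f1=pickle.load(open('w1.pkl','rb'))
def rep(P,L,W):
    # fit pose of rectangle, ordered (+x+y),(+x-y),(-x-y),(-x+y)
    M=np.array([[L,W],[L,-W],[-L,-W],[-L,W]])/2
    q=P[:,:2]-P[:,:2].mean(0); U,S,V=np.linalg.svd(M.T@q); Rr=(U@V).T
    res=q-M@Rr.T; print('ctr',P[:,:2].mean(0).round(4),'hd',np.arctan2(Rr[1,0],Rr[0,0]).round(4),'res mm',(res*1e3).round(1).tolist())
rep(P,.110,.090)
rep(onz(f,F([[145,301],[216,301],[213,421],[145,421]]),.124),.05,.03)
print('pin top',onz(f,F([[182,162]]),.081))
p=onz(f,F([[176,70],[268,88]]),.073);d=p[0]-p[1];h=np.arctan2(d[1],d[0])-np.pi/2
print('plungers',p.round(4),np.linalg.norm(d),'hd',h)
m=p.mean(0); print('cam axis from plungers',m[:2]+.041*np.array([np.cos(h),np.sin(h)]))
# top block front edge at z .096, in w2: 
p=onz(f,F([[122,50],[332,82]]),.096);d=p[0]-p[1];print('front edge',p.round(4),np.linalg.norm(d),np.arctan2(d[1],d[0])-np.pi/2)
m=p.mean(0);h=np.arctan2(d[1],d[0])-np.pi/2;print('axis from edge',m[:2]+.035*np.array([np.cos(h),np.sin(h)]))
G=lambda c:np.array(c)/2.72+[240,65]
print('w1 disc',onz(f1,G([[229,134]]),.097)); print('hub',onz(f1,G([[237,137]]),.118))
p=onz(f1,G([[143,37],[118,195]]),.096);d=p[0]-p[1];print('side edge hd',np.arctan2(d[1],d[0]),np.linalg.norm(d))
p=onz(f1,G([[307,135]]),.096);print('green',p)
```

```text
ctr [ 0.5697 -0.0491] hd 1.942 res mm [[0.8, -0.6], [-0.3, -1.2], [-0.7, 0.5], [0.2, 1.3]]
ctr [ 0.5692 -0.0475] hd 1.9461 res mm [[0.2, 1.0], [-0.8, 0.9], [-0.1, -1.0], [0.7, -1.0]]
pin top [[0.53926603 0.02888402 0.081     ]]
plungers [[0.5216 0.0653 0.073 ]
 [0.5629 0.0739 0.073 ]] 0.04222969898686546 hd -4.506628410471206
cam axis from plungers [0.53389821 0.10972402]
front edge [[0.4995 0.0609 0.096 ]
 [0.5854 0.0826 0.096 ]] 0.0886672148777074 -4.465658032358369
axis from edge [0.53390803 0.10568498]
w1 disc [[0.53331067 0.10801457 0.097     ]]
hub [[0.53394723 0.10701528 0.118     ]]
side edge hd 1.798937179247483 0.06899015191128155
green [[0.56617441 0.12094872 0.096     ]]
```

Run:
```python
from h import *
plan([.5695,-.048,.094],1.945,5)
```

```text
5 rows max shift 31.42496204935636 mm dy/row -0.15003325498373962
[0,0,0.0017,-0.006,-0.006,0.524,1,0,0,0.0017,-0.006,-0.006,0.524,1,0,0,0.0017,-0.006,-0.006,0.524,1,0,0,0.0017,-0.006,-0.006,0.524,1,0,0,0.0017,-0.006,-0.006,0.524,1.0]
```

>>> apply_moves(moves=[0, 0, 0.0017, -0.006, -0.006, 0.524, 1, 0, 0, 0.0017, -0.006, -0.006, 0.524, 1, 0, 0, 0.0017, -0.006, -0.006, 0.524, 1, 0, 0, 0.0017, -0.006, -0.006, 0.524, 1, 0, 0, 0.0017, -0.006, -0.006, 0.524, 1, 0, 0, 0, 0, 0, 0, 1, 0, 0, 0, 0, 0, 0, -1, 0, 0, 0, 0, 0, 0, -1, 0, 0, 0, 0, 0, 0, -1, 0, 0, 0, 0, 0, 0, -1, 0, 0, 0, 0, 0, 0, -1, 0, 0, 0, 0, 0, 0, -1], grip_force=40)

```text
clock: 6.1
tool_pos: [0.5699, -0.0485, 0.0939]
ee_rot: [3.14, 0.001, 1.944]
contact_force: [-2.1, 0.9, 10.9]
width: 0.344
grip_force: 40.2
```

Run:
```python
from h import *
s=sense();print(s)
c,sn=np.cos(1.8),np.sin(1.8)
plan([.5335-.135*c,.107-.135*sn,s['tool_pos'][2]],1.80,4,-1)
```

```text
{'clock': 6.1, 'qpos': array([-1.37862705e-01,  5.46265455e-01,  1.89852200e+00,  5.69349776e-06,
        6.95458194e-01, -5.11492787e-01]), 'qvel': array([-6.73055976e-04,  5.09017844e-04, -1.34168602e-03,  5.60963987e-05,
       -1.35157934e-03, -1.91090655e-03]), 'tau': array([-3.93982208e-02, -8.30015230e+01, -2.89311630e+01,  7.76670029e-03,
       -7.83462301e-01,  8.41984438e-03]), 'tool_pos': array([ 0.56990014, -0.04847794,  0.09389244]), 'ee_rot': array([3.14041626e+00, 6.56143226e-04, 1.94442165e+00]), 'contact_force': array([-2.10783143,  0.85370012, 10.94564795]), 'moment': array([0.09867331, 0.31343155, 0.02858849]), 'grip_force': 40.213268995285034, 'width': 0.3435721006901044}
4 rows max shift 6.002126326267184 mm dy/row -2.068687821168843
[0,0,0.023,0.102,0.014,0,-1,0,0,0.023,0.102,0.011,0,-1,0,0,0.023,0.103,0.007,0,-1,0,0,0.023,0.103,0.003,0,-1.0]
```

>>> apply_moves(moves=[0, 0, 0.023, 0.102, 0.014, -0.003, -1, 0, 0, 0.023, 0.102, 0.011, -0.003, -1, 0, 0, 0.023, 0.103, 0.007, -0.003, -1, 0, 0, 0.023, 0.103, 0.003, 0, -1, 0, 0, 0, 0, 0, 0, -1, 0, 0, 0, 0, 0, 0, -1])

```text
clock: 6.85
tool_pos: [0.564, -0.0241, 0.0939]
ee_rot: [3.141, -0.0, 1.801]
contact_force: [-1.7, 5.6, 7.6]
width: 0.343
grip_force: 40.8
```

Run:
```python
from h import *
import pickle
f=shot('wrist'); s=f['state'];print(s['tool_pos'],s['ee_rot'],s['contact_force'])
pickle.dump(f,open('w3.pkl','wb'))
a=cv2.resize(f['pixels'][0:300,80:480],None,fx=2,fy=2,interpolation=cv2.INTER_CUBIC)
a=cv2.LUT(a,(255*(np.arange(256)/255)**.6).astype(np.uint8)); cv2.imwrite('pics/w3c.png',a)
```

```text
[ 0.56396473 -0.0240941   0.09389724] [ 3.14084200e+00 -3.32328775e-04  1.80063021e+00] [-1.72626597  5.57119456  7.58892485]
```

View pics/w3c.png

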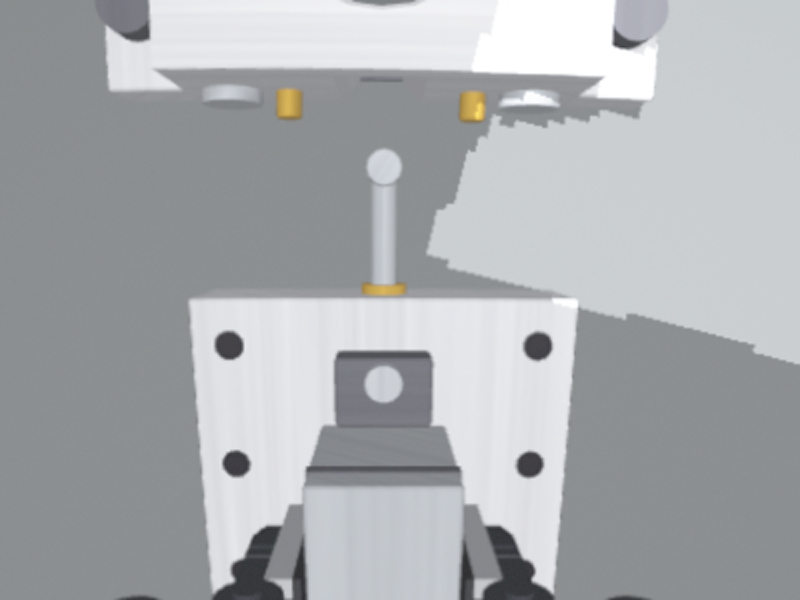

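Run:
```python
from h import *
import pickle
f=pickle.load(open('w3.pkl','rb'))
F=lambda c:np.array(c)/2+[80,0]
def ln(n,a,b,z):
    p=onz(f,F([a,b]),z);d=p[0]-p[1];m=p.mean(0)[:2];h=np.arctan2(d[1],d[0])+1.5*np.pi
    h=(h)%(2*np.pi); print(n,'mid',m.round(4),'len',np.linalg.norm(d).round(4),'hd',h.round(4)); return m,h
m,h=ln('plung',(289,116),(472,120),.073)
e,he=ln('edge',(152,70),(605,78),.096)
ln('buttons',(231,107),(529,110),.066)
x,hx=ln('fixedge',(190,299),(577,299),.084)
pin=onz(f,F([[384,166]]),.081)[0,:2]; print('pin',pin)
u=lambda a:np.array([np.cos(a),np.sin(a)])
for hh in (h,he): print('axis',m+.041*u(hh),e+.035*u(hh))
hh=(h+he)/2; l=np.array([-np.sin(hh),np.cos(hh)])
print('pin rel mouth y',(pin-m)@l,(pin-e)@l,'face gap to plunger',(m-x)@u(hh),'fix grip est',x-.055*u(hx), 'pin len',(pin-x)@u(hx))
```

```text
plung mid [0.542  0.0682] len 0.0421 hd 1.7787
edge mid [0.5405 0.0732] len 0.089 hd 1.7825
buttons mid [0.5411 0.0715] len 0.0714 hd 1.7898
fixedge mid [0.5518 0.0292] len 0.0886 hd 1.7996
pin [0.54532737 0.05730071]
axis [0.53353123 0.10831003] [0.53327479 0.10748077]
axis [0.53337923 0.10827766] [0.53314504 0.10745314]
pin rel mouth y -0.0009927509577660673 -0.0014048806553427179 face gap to plunger 0.04022376187425755 fix grip est [ 0.56426043 -0.02441423] pin len 0.028879568115569177
```

Run:
```python
from h import *
s=sense();u=np.array([np.cos(1.782),np.sin(1.782)]);A=np.array([.5333,.1078]);z=.0939
p=lambda x:[*(A+x*u),z]
plan(p(-.125),1.782,3,-1,[.56396,-.0241,z],1.8006)
plan(p(-.100),1.782,5,-1,p(-.125),1.782)
```

```text
3 rows max shift 3.225862971284439 mm dy/row -0.35523383298111366
[0,0,0.0039,0.058,-0.012,-0,-1,0,0,0.0039,0.058,-0.012,-0,-1,0,0,0.0039,0.058,-0.013,-0,-1.0]
5 rows max shift 4.8888964434458675 mm dy/row 0.0
[0,0,-0,0.083,0,0,-1,0,0,-0,0.083,0,0,-1,0,0,-0,0.083,0,0,-1,0,0,-0,0.083,0,0,-1,0,0,-0,0.083,0,0,-1.0]
```

>>> apply_moves(moves=[0, 0, 0.004, 0.058, -0.012, 0, -1, 0, 0, 0.004, 0.058, -0.012, 0, -1, 0, 0, 0.004, 0.058, -0.013, 0, -1, 0, 0, 0, 0.083, 0, 0, -1, 0, 0, 0, 0.083, 0, 0, -1, 0, 0, 0, 0.083, 0, 0, -1, 0, 0, 0, 0.083, 0, 0, -1, 0, 0, 0, 0.083, 0, 0, -1, 0, 0, 0, 0, 0, 0, -1, 0, 0, 0, 0, 0, 0, -1])

```text
clock: 8.15
tool_pos: [0.5547, 0.0095, 0.0939]
ee_rot: [3.14, 0.0, 1.782]
contact_force: [1.2, -1.0, 6.5]
width: 0.344
grip_force: 40.6
```

Run:
```python
from h import *
import pickle
f=shot('wrist'); s=f['state'];print(s['tool_pos'],s['ee_rot'],s['contact_force'],s['moment'])
pickle.dump(f,open('w4.pkl','wb'))
a=cv2.resize(f['pixels'][0:300,80:480],None,fx=2,fy=2,interpolation=cv2.INTER_CUBIC)
a=cv2.LUT(a,(255*(np.arange(256)/255)**.6).astype(np.uint8)); cv2.imwrite('pics/w4c.png',a)
```

```text
[0.55468494 0.00954702 0.09389476] [3.14024003e+00 3.41378757e-04 1.78175142e+00] [ 1.15236379 -1.01655012  6.51029428] [ 0.03378171 -0.20475123 -0.06691578]
```

View pics/w4c.png

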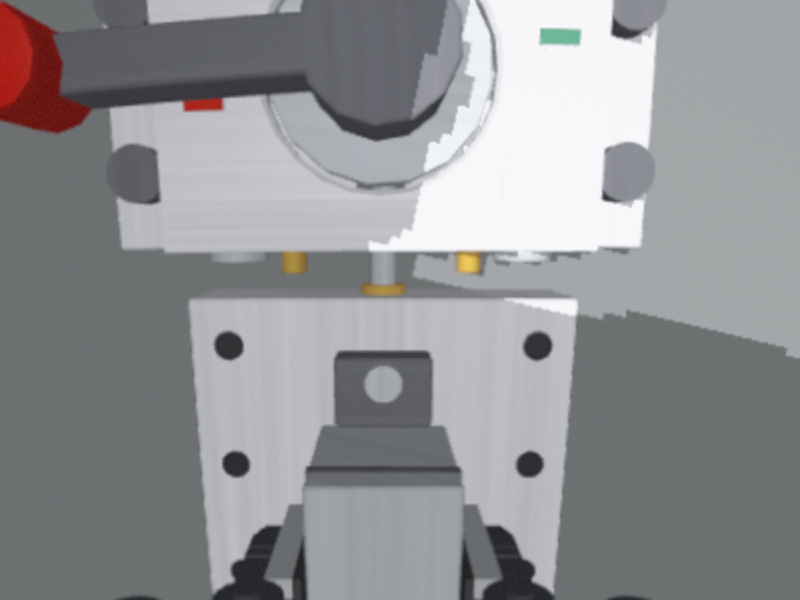

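>>> apply_moves(moves=[0, 0, 0, 0.017, 0, 0, -1, 0, 0, 0, 0.017, 0, 0, -1, 0, 0, 0, 0.017, 0, 0, -1, 0, 0, 0, 0.017, 0, 0, -1])

```text
clock: 8.7
tool_pos: [0.554, 0.0129, 0.0939]
ee_rot: [3.14, 0.001, 1.782]
contact_force: [1.1, -8.2, 5.1]
width: 0.342
grip_force: 40.4
```

>>> apply_moves(moves=[0, 0, 0, 0.017, 0, 0, -1])

```text
clock: 8.82
tool_pos: [0.5538, 0.0139, 0.0939]
ee_rot: [3.14, 0.001, 1.782]
contact_force: [1.9, -7.8, 5.3]
width: 0.346
grip_force: 40.4
```

>>> apply_moves(moves=[0, 0, 0, 0.017, 0, 0, -1])

```text
clock: 8.95
tool_pos: [0.5536, 0.0148, 0.0939]
ee_rot: [3.14, 0.001, 1.782]
contact_force: [2.4, -11.9, 4.8]
width: 0.343
grip_force: 40.4
```

>>> apply_moves(moves=[0, 0, 0, 0.017, 0, 0, -1])

```text
clock: 9.07
tool_pos: [0.5535, 0.0156, 0.0939]
ee_rot: [3.14, 0.001, 1.782]
contact_force: [2.7, -11.8, 4.7]
width: 0.346
grip_force: 40.4
```

>>> apply_moves(moves=[0, 0, 0, 0.01, 0, 0, -1, 0, 0, 0, 0, 0, 0, -1])

```text
clock: 9.32
tool_pos: [0.5533, 0.0162, 0.0939]
ee_rot: [3.14, 0.001, 1.782]
contact_force: [1.8, -11.6, 4.2]
width: 0.345
grip_force: 40.4
```

Run:
```python
from h import *
import pickle
f=shot('wrist'); s=f['state'];print(s['tool_pos'],s['contact_force'],s['moment'])
a=cv2.resize(f['pixels'][60:210,150:410],None,fx=3,fy=3,interpolation=cv2.INTER_CUBIC)
a=cv2.LUT(a,(255*(np.arange(256)/255)**.6).astype(np.uint8)); cv2.imwrite('pics/w5c.png',a)
```

```text
[0.55333897 0.01617064 0.09390901] [  1.8346402  -11.60113622   4.22239008] [-1.72793121 -0.31190729  0.07156881]
```

View pics/w5c.png

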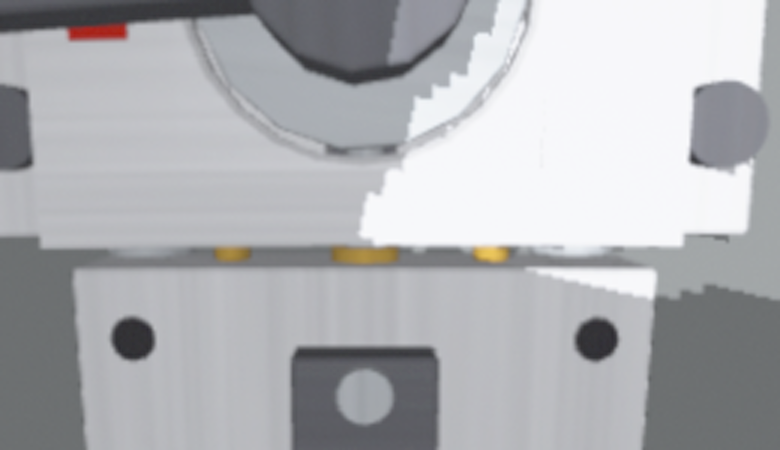

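>>> apply_moves(moves=[0, 0, 0, 0, 0, 0, 1, 0, 0, 0, 0, 0, 0, 1, 0, 0, 0, 0, 0, 0, 1, 0, 0, 0, 0, 0, 0, 1, 0, 0, 0, 0, 0, -0.2, 1, 0, 0, 0, 0, 0, -0.5, 1, 0, 0, 0, 0, 0, -0.5, 1, 0, 0, 0, 0, 0, -0.5, 1, 0, 0, 0, 0, 0, 0, 1])

```text
clock: 10.5
tool_pos: [0.5539, 0.0172, 0.1983]
ee_rot: [3.137, 0.001, 1.781]
contact_force: [0.4, 0.6, -0.4]
width: 1.001
grip_force: 0.0
```

Run:
```python
from h import *
import pickle
f=shot('wrist'); s=f['state'];print(s['clock'],s['tool_pos'],s['ee_rot'],s['contact_force'],s['moment'])
cv2.imwrite('pics/w6.png',f['pixels']); pickle.dump(f,open('w6.pkl','wb'))
cv2.imwrite('pics/w6c.png',cv2.resize(f['pixels'][0:240,130:430],(750,600),interpolation=cv2.INTER_CUBIC))
plan([.4922,.0991,.19],3.353,12,-0.4)
```

```text
10.5 [0.55386288 0.01724824 0.19832619] [3.13709247e+00 1.05522438e-03 1.78115832e+00] [ 0.35953923  0.58493945 -0.40575275] [-0.02645903 -0.05218486 -0.00842943]
12 rows max shift 6.821313940730181 mm dy/row 7.505161469618559
[0,0,-0.0834,0.129,-0.059,0.01,-0.4,0,0,-0.0834,0.135,-0.042,0.01,-0.4,0,0,-0.0834,0.14,-0.024,0.01,-0.4,0,0,-0.0834,0.142,-0.005,0.01,-0.4,0,0,-0.0834,0.141,0.013,0.01,-0.4,0,0,-0.0834,0.138,0.032,0.01,-0.4,0,0,-0.0834,0.133,0.05,0.01,-0.4,0,0,-0.0834,0.125,0.066,0.01,-0.4,0,0,-0.0834,0.115,0.082,0.01,-0.4,0,0,-0.0834,0.104,0.097,0.01,-0.4,0,0,-0.0834,0.09,0.109,0.01,-0.4,0,0,-0.0834,0.075,0.12,0.01,-0.4]
```

View pics/w6c.png

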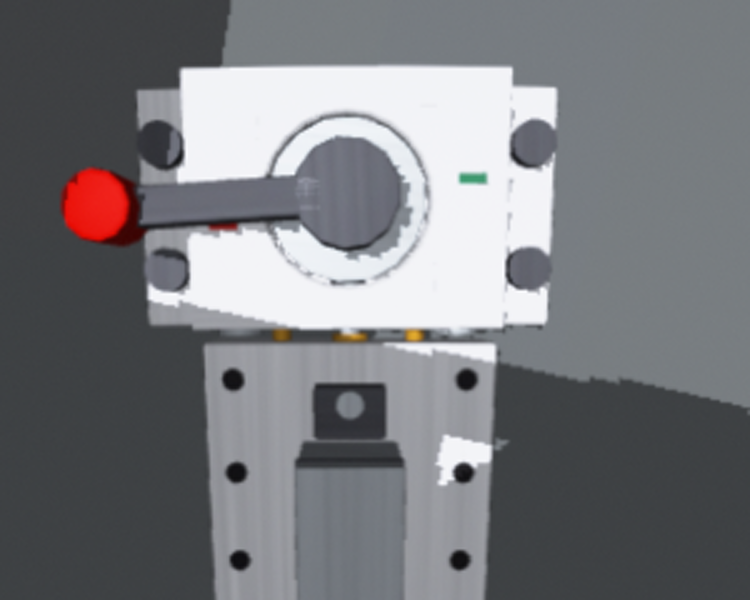

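Run:
```python
from h import *
import pickle
f=pickle.load(open('w6.pkl','rb'))
F=lambda x,y:[[130+x/2.5,y/2.5]]
print('disc',onz(f,F(349,197),.097),'hub',onz(f,F(351,188),.12))
k=onz(f,F(95,203),.128)[0];print('knob',k)
b=onz(f,np.r_[F(295,180),F(140,189)],.118);d=b[1]-b[0];print('blade back edge',b,np.arctan2(d[1],d[0])+2*np.pi)
A=np.array([.5333,.1078]);d=k[:2]-A;print(np.linalg.norm(d),np.arctan2(d[1],d[0])+2*np.pi)
```

```text
disc [[0.53369665 0.10867142 0.097     ]] hub [[0.53420245 0.10876061 0.12      ]]
knob [0.47389235 0.09212594 0.128     ]
blade back edge [[0.5199325  0.10794142 0.118     ]
 [0.48171787 0.09799888 0.118     ]] 3.396125841490849
0.06144058583061215 3.3995533340873125
```

>>> apply_moves(moves=[0, 0, -0.0834, 0.129, -0.059, 0.01, -0.4, 0, 0, -0.0834, 0.135, -0.042, 0.01, -0.4, 0, 0, -0.0834, 0.14, -0.024, 0.01, -0.4, 0, 0, -0.0834, 0.142, -0.005, 0.01, -0.4, 0, 0, -0.0834, 0.141, 0.013, 0.01, -0.4, 0, 0, -0.0834, 0.138, 0.032, 0.01, -0.4, 0, 0, -0.0834, 0.133, 0.05, 0.01, -0.4, 0, 0, -0.0834, 0.125, 0.066, 0.01, -0.4, 0, 0, -0.0834, 0.115, 0.082, 0.01, -0.4, 0, 0, -0.0834, 0.104, 0.097, 0.01, -0.4, 0, 0, -0.0834, 0.09, 0.109, 0.01, -0.4, 0, 0, -0.0834, 0.075, 0.12, 0.01, -0.4, 0, 0, 0, 0, 0, 0, -0.4, 0, 0, 0, 0, 0, 0, -0.4])

```text
clock: 12.3
tool_pos: [0.4915, 0.0989, 0.1879]
ee_rot: [-3.142, -0.0, -2.933]
contact_force: [0.5, 0.6, 0.1]
width: 0.301
grip_force: 0.0
```

>>> apply_moves(moves=[0, 0, -0.028, -0.019, -0.024, 0.3, -0.4, 0, 0, 0, 0, 0, 0.3, -0.4, 0, 0, 0, 0, 0, 0.3, -0.4, 0, 0, 0, 0, 0, 0.3, -0.4, 0, 0, 0, 0, 0, 0.3, -0.4, 0, 0, 0, 0, 0, 0, -0.4])

```text
clock: 13.05
tool_pos: [0.4927, 0.0976, 0.0973]
ee_rot: [3.141, -0.001, -2.888]
contact_force: [-0.5, -0.3, -0.7]
width: 0.302
grip_force: 0.0
```

```bash
cat >> h.py <<'E'
A=np.array([.5336,.1082])
def tq(b=None):
    s=sense(); F=s['contact_force']; M=s['moment']; d=s['tool_pos'][:2]-A
    y=s['ee_rot'][2]; ex=np.array([np.cos(y),np.sin(y)]); ey=np.array([np.sin(y),-np.cos(y)])
    t=-(d[0]*F[1]-d[1]*F[0])
    print('clk',s['clock'],'pos',s['tool_pos'].round(4),'yaw',y.round(3),'tool xy rel axis mm',(1e3*np.array([d@ex,d@ey])).round(1),'Fx,Fy tool',(F[:2]@ex).round(2),(F[:2]@ey).round(2),'Fz',F[2].round(2),'Mz',M[2].round(3),'cw torque on tool: rxF',t.round(3),'with M',(t-M[2]).round(3))
E
python3 -c "
from h import *
tq()"
```

```text
clk 13.05 pos [0.4927 0.0976 0.0973] yaw -2.888 tool xy rel axis mm [42.3 -0. ] Fx,Fy tool 0.57 -0.21 Fz -0.67 Mz 0.022 cw torque on tool: rxF -0.009 with M -0.031
```

>>> apply_moves(moves=[0, 0, 0, 0, 0.065, 0, -0.4, 0, 0, 0, 0, 0.065, 0, -0.4, 0, 0, 0.0637, -0.0165, 0.069, 0, -0.4, 0, 0, 0.0637, -0.0165, 0.069, 0, -0.4, 0, 0, 0.0637, -0.0165, 0.069, 0, -0.4, 0, 0, 0.0637, -0.0165, 0.069, 0, -0.4, 0, 0, 0.0637, -0.0165, 0.069, 0, -0.4])

```text
clock: 13.92
tool_pos: [0.4948, 0.1265, 0.0986]
ee_rot: [3.142, 0.001, 2.893]
contact_force: [1.1, -2.3, 1.0]
width: 0.3
grip_force: 1.1
```

```bash
python3 -c "
from h import *
tq()"
```

```text
clk 13.925 pos [0.4948 0.1265 0.0986] yaw 2.893 tool xy rel axis mm [42.1  8.2] Fx,Fy tool -1.69 -1.99 Fz 0.96 Mz 0.025 cw torque on tool: rxF -0.07 with M -0.095
```

>>> apply_moves(moves=[0, 0, 0.0637, -0.0165, 0.069, 0, -0.4, 0, 0, 0.0637, -0.0165, 0.069, 0, -0.4, 0, 0, 0.0637, -0.0165, 0.069, 0, -0.4, 0, 0, 0.0637, -0.0165, 0.069, 0, -0.4, 0, 0, 0.0637, -0.0165, 0.069, 0, -0.4, 0, 0, 0.0637, -0.0165, 0.069, 0, -0.4])

```text
clock: 14.68
tool_pos: [0.5114, 0.1451, 0.0986]
ee_rot: [-3.142, 0.0, 2.293]
contact_force: [-0.4, -3.1, 1.2]
width: 0.303
grip_force: 1.3
```

```bash
python3 -c "
from h import *
tq()"
```

```text
clk 14.675 pos [0.5114 0.1451 0.0986] yaw 2.293 tool xy rel axis mm [42.3  7.7] Fx,Fy tool -2.07 -2.3 Fz 1.18 Mz -0.038 cw torque on tool: rxF -0.081 with M -0.043
```

>>> apply_moves(moves=[0, 0, 0.0637, -0.0165, 0.069, 0, -0.4, 0, 0, 0.0637, -0.0165, 0.069, 0, -0.4, 0, 0, 0.0637, -0.0165, 0.069, 0, -0.4, 0, 0, 0.0637, -0.0165, 0.069, 0, -0.4])

```text
clock: 15.18
tool_pos: [0.527, 0.1507, 0.0985]
ee_rot: [-3.141, 0.0, 1.893]
contact_force: [-2.0, -2.7, 1.3]
width: 0.299
grip_force: 1.5
```

```bash
python3 -c "
from h import *
tq()"
```

```text
clk 15.175 pos [0.527  0.1507 0.0985] yaw 1.893 tool xy rel axis mm [42.4  7.2] Fx,Fy tool -1.89 -2.74 Fz 1.26 Mz 0.012 cw torque on tool: rxF -0.103 with M -0.115
```

>>> apply_moves(moves=[0, 0, 0.0637, -0.0165, 0.069, 0, -0.4, 0, 0, 0.0637, -0.0165, 0.069, 0, -0.4, 0, 0, 0.0637, -0.0165, 0.069, 0, -0.4, 0, 0, 0.0637, -0.0165, 0.069, 0, -0.4])

```text
clock: 15.68
tool_pos: [0.5437, 0.1497, 0.0985]
ee_rot: [-3.141, 0.0, 1.493]
contact_force: [-3.3, -1.9, 1.4]
width: 0.301
grip_force: 1.8
```

```bash
python3 -c "
from h import *
tq()"
```

```text
clk 15.675 pos [0.5437 0.1497 0.0985] yaw 1.493 tool xy rel axis mm [42.2  6.8] Fx,Fy tool -2.19 -3.16 Fz 1.43 Mz 0.056 cw torque on tool: rxF -0.118 with M -0.174
```

>>> apply_moves(moves=[0, 0, 0.0637, -0.0165, 0.069, 0, -0.4, 0, 0, 0.0637, -0.0165, 0.069, 0, -0.4])

```text
clock: 15.92
tool_pos: [0.5516, 0.1468, 0.0985]
ee_rot: [-3.141, 0.0, 1.292]
contact_force: [-4.2, -1.3, 2.1]
width: 0.301
grip_force: 1.8
```

```bash
python3 -c "
from h import *
tq()"
```

```text
clk 15.925 pos [0.5516 0.1468 0.0985] yaw 1.292 tool xy rel axis mm [42.   6.7] Fx,Fy tool -2.37 -3.7 Fz 2.1 Mz 0.016 cw torque on tool: rxF -0.14 with M -0.156
```

>>> apply_moves(moves=[0, 0, 0.0637, -0.0165, 0.069, 0, -0.4, 0, 0, 0.0637, -0.0165, 0.069, 0, -0.4])

```text
clock: 16.18
tool_pos: [0.5587, 0.1423, 0.0985]
ee_rot: [-3.141, 0.001, 1.092]
contact_force: [-6.0, 0.8, 2.4]
width: 0.302
grip_force: 2.1
```

```bash
python3 -c "
from h import *
tq()"
```

```text
clk 16.175 pos [0.5587 0.1423 0.0985] yaw 1.092 tool xy rel axis mm [41.9  6.6] Fx,Fy tool -2.05 -5.64 Fz 2.41 Mz 0.076 cw torque on tool: rxF -0.222 with M -0.299
```

>>> apply_moves(moves=[0, 0, 0.0318, -0.0065, 0.0348, 0, -0.4, 0, 0, 0.0318, -0.0065, 0.0348, 0, -0.4])

```text
clock: 16.42
tool_pos: [0.5619, 0.1396, 0.0985]
ee_rot: [-3.141, 0.001, 0.994]
contact_force: [-4.4, 0.7, 2.6]
width: 0.298
grip_force: 2.1
```

```bash
cat >> h.py <<'E'
def tq2():
    tq(); s=sense(); y=s['ee_rot'][2]; F=s['contact_force'][:2]; d=s['tool_pos'][:2]-A
    ex=np.array([np.cos(y),np.sin(y)]); ey=np.array([np.sin(y),-np.cos(y)])
    print('contact model',((d@ex+.010)*(F@ey)-(d@ey-.0128)*(F@ex)).round(3))
E
python3 -c "
from h import *
tq2()"
```

```text
clk 16.425 pos [0.5619 0.1396 0.0985] yaw 0.994 tool xy rel axis mm [41.8  6.6] Fx,Fy tool -1.81 -4.02 Fz 2.65 Mz 0.124 cw torque on tool: rxF -0.156 with M -0.28
contact model -0.22
```

>>> apply_moves(moves=[0, 0, 0.0318, -0.0065, 0.0348, 0, -0.4, 0, 0, 0.0318, -0.0065, 0.0348, 0, -0.4])

```text
clock: 16.68
tool_pos: [0.5647, 0.1367, 0.0984]
ee_rot: [-3.14, 0.001, 0.894]
contact_force: [-5.1, 1.0, 3.2]
width: 0.304
grip_force: 2.3
```

```bash
python3 -c "
from h import *
tq2()"
```

```text
clk 16.675 pos [0.5647 0.1367 0.0984] yaw 0.894 tool xy rel axis mm [41.7  6.5] Fx,Fy tool -2.43 -4.62 Fz 3.19 Mz 0.084 cw torque on tool: rxF -0.177 with M -0.26
contact model -0.254
```

>>> apply_moves(moves=[0, 0, 0.0318, -0.0065, 0.0348, 0, -0.4, 0, 0, 0.0318, -0.0065, 0.0348, 0, -0.4])

```text
clock: 16.92
tool_pos: [0.5674, 0.1334, 0.0984]
ee_rot: [-3.141, 0.001, 0.794]
contact_force: [-4.8, 0.2, 1.7]
width: 0.302
grip_force: 2.3
```

```bash
python3 -c "
from h import *
tq2()"
```

```text
clk 16.925 pos [0.5674 0.1334 0.0984] yaw 0.794 tool xy rel axis mm [41.7  6.5] Fx,Fy tool -3.26 -3.54 Fz 1.72 Mz 0.082 cw torque on tool: rxF -0.126 with M -0.208
contact model -0.203
```

>>> apply_moves(moves=[0, 0, 0.0318, -0.0065, 0.0348, 0, -0.4, 0, 0, 0.0318, -0.0065, 0.0348, 0, -0.4])

```text
clock: 17.18
tool_pos: [0.5696, 0.1299, 0.0984]
ee_rot: [-3.14, 0.001, 0.694]
contact_force: [-6.1, 0.9, 2.2]
width: 0.299
grip_force: 2.8
```

```bash
python3 -c "
from h import *
tq2()"
```

```text
clk 17.175 pos [0.5696 0.1299 0.0984] yaw 0.694 tool xy rel axis mm [41.6  6.3] Fx,Fy tool -4.16 -4.57 Fz 2.21 Mz 0.125 cw torque on tool: rxF -0.164 with M -0.289
contact model -0.263
```

>>> apply_moves(moves=[0, 0, 0.0318, -0.0065, 0.0348, 0, -0.4, 0, 0, 0.0318, -0.0065, 0.0348, 0, -0.4])

```text
clock: 17.42
tool_pos: [0.5715, 0.1263, 0.0984]
ee_rot: [-3.14, 0.002, 0.594]
contact_force: [-6.9, 3.8, 3.9]
width: 0.305
grip_force: 3.1
```

```bash
python3 -c "
from h import *
tq2()"
```

```text
clk 17.425 pos [0.5715 0.1263 0.0984] yaw 0.594 tool xy rel axis mm [41.5  6.3] Fx,Fy tool -3.64 -7.02 Fz 3.87 Mz 0.064 cw torque on tool: rxF -0.269 with M -0.333
contact model -0.386
```

>>> apply_moves(moves=[0, 0, 0, 0, 0, 0, -0.4])

```text
clock: 17.55
tool_pos: [0.5718, 0.1262, 0.0984]
ee_rot: [-3.141, 0.001, 0.595]
contact_force: [-3.8, 1.6, 1.1]
width: 0.298
grip_force: 1.8
```

```bash
cat > avg.py <<'E'
from h import *
# camera calls let time pass (0.05 s) so readings renew
Fs=[];Ms=[]
for i in range(8):
    s=sense(); Fs.append(s['contact_force']);Ms.append(s['moment'][2]); grab_frame('top')
y=s['ee_rot'][2]; ex=np.array([np.cos(y),np.sin(y)]); ey=np.array([np.sin(y),-np.cos(y)]);d=s['tool_pos'][:2]-A
F=np.mean(Fs,0)[:2]; fx,fy,x,t,m=F@ex,F@ey,d@ex,d@ey,np.mean(Ms)
print('rel',x*1e3,t*1e3,'F',fx,fy,'M',m,np.std(Ms),'Fstd',np.std(Fs,0),'torque rxF+M',x*fy-t*fx-m,'xc est mm',1e3*(m-(.0128)*(-fx))/(-fy))
E
python3 avg.py
```

```text
rel 41.8997630965269 6.725147551607062 F -2.9092036423037966 -4.427617805688001 M 0.08859438432025152 0.017875981660538144 Fstd [0.71068402 0.4672247  0.55123239] torque rxF+M -0.2545456977083773 xc est mm 11.599144269586
```

>>> apply_moves(moves=[0, 0, 0.0318, -0.0065, 0.0348, 0, -0.4, 0, 0, 0.0318, -0.0065, 0.0348, 0, -0.4, 0, 0, 0.0318, -0.0065, 0.0348, 0, -0.4])

```text
clock: 18.32
tool_pos: [0.5741, 0.1204, 0.0983]
ee_rot: [-3.141, 0.001, 0.445]
contact_force: [-7.0, 4.7, 2.8]
width: 0.295
grip_force: 3.7
```

```bash
python3 -c "
from h import *
tq2()"; python3 avg.py
```

```text
clk 18.325 pos [0.5741 0.1204 0.0983] yaw 0.445 tool xy rel axis mm [41.8  6.4] Fx,Fy tool -4.27 -7.22 Fz 2.84 Mz 0.123 cw torque on tool: rxF -0.274 with M -0.397
contact model -0.401
rel 41.958330351322275 6.732603037109672 F -3.332985939540339 -4.3257160268120405 M 0.07596118786459077 0.02549714861041237 Fstd [0.9797822  1.03422529 0.82067784] torque rxF+M -0.23502133866438646 xc est mm 7.697908885390945
```

>>> apply_moves(moves=[0, 0, 0.0318, -0.0065, 0.0348, 0, -0.4, 0, 0, 0.0318, -0.0065, 0.0348, 0, -0.4])

```text
clock: 18.98
tool_pos: [0.5752, 0.1164, 0.0983]
ee_rot: [-3.141, 0.001, 0.345]
contact_force: [-6.6, 6.5, 0.9]
width: 0.302
grip_force: 4.2
```

```bash
cat > ser.py <<'E'
from h import *
for i in range(6):
    s=sense(); y=s['ee_rot'][2]; ex=np.array([np.cos(y),np.sin(y)]); ey=np.array([np.sin(y),-np.cos(y)]);d=s['tool_pos'][:2]-A;F=s['contact_force'][:2]
    fx,fy,x,t,m=F@ex,F@ey,d@ex,d@ey,s['moment'][2]
    print(round(s['clock'],3),'yaw',y.round(4),'rel',(x*1e3).round(2),(t*1e3).round(2),'F',fx.round(2),fy.round(2),'M',m.round(3),'T',(x*fy-t*fx-m).round(3),'model',((x+.011)*fy-(t-.0128)*fx).round(3))
    grab_frame('top')
E
python3 ser.py
```

```text
18.975 yaw 0.3449 rel 41.9 6.31 F -3.98 -8.37 M 0.094 T -0.42 model -0.469
19.025 yaw 0.3421 rel 41.86 6.41 F -3.04 -6.58 M 0.07 T -0.326 model -0.367
19.075 yaw 0.3449 rel 41.88 6.53 F -3.26 -5.11 M 0.088 T -0.281 model -0.29
19.125 yaw 0.3461 rel 41.88 6.62 F -3.63 -4.51 M 0.086 T -0.251 model -0.261
19.175 yaw 0.3464 rel 41.88 6.64 F -3.36 -5.15 M 0.102 T -0.295 model -0.293
19.225 yaw 0.3466 rel 41.87 6.65 F -4.91 -4.6 M 0.066 T -0.226 model -0.273
```

>>> apply_moves(moves=[0, 0, 0.0159, -0.0032, 0.0174, 0, -0.4, 0, 0, 0.0159, -0.0032, 0.0174, 0, -0.4, 0, 0, 0.0159, -0.0032, 0.0174, 0, -0.4])

```text
clock: 19.65
tool_pos: [0.5756, 0.1134, 0.0983]
ee_rot: [-3.141, 0.001, 0.271]
contact_force: [-7.2, 8.2, 1.8]
width: 0.304
grip_force: 4.8
```

```bash
python3 ser.py
```

```text
19.65 yaw 0.2707 rel 41.84 6.21 F -4.71 -9.77 M 0.143 T -0.522 model -0.548
19.7 yaw 0.2693 rel 41.84 6.26 F -4.33 -8.45 M 0.108 T -0.435 model -0.475
19.75 yaw 0.2707 rel 41.88 6.3 F -4.14 -6.89 M 0.147 T -0.41 model -0.391
19.8 yaw 0.2714 rel 41.87 6.32 F -4.57 -7.81 M 0.124 T -0.422 model -0.442
19.85 yaw 0.2715 rel 41.84 6.35 F -3.78 -7.6 M 0.079 T -0.373 model -0.426
19.9 yaw 0.2716 rel 41.86 6.36 F -3.47 -7.12 M 0.137 T -0.413 model -0.398
```

>>> apply_moves(moves=[0, 0, 0, 0, -0.03, 0, -0.4, 0, 0, 0, 0, -0.04, 0, -0.4, 0, 0, 0, 0, -0.04, 0, -0.4, 0, 0, 0, 0, 0, 0, -0.4, 0, 0, 0, 0, 0, -0.3, -0.4, 0, 0, 0, 0, 0, -0.5, -0.4, 0, 0, 0, 0, 0, -0.6, -0.4, 0, 0, 0, 0, 0, -0.6, -0.4, 0, 0, 0, 0, 0, 0, -0.4])

```text
clock: 21.08
tool_pos: [0.5765, 0.1192, 0.2222]
ee_rot: [3.141, -0.006, 0.271]
contact_force: [0.5, 0.3, -0.4]
width: 0.3
grip_force: 0.0
```

Run:
```python
from h import *
print(sense()['contact_force'],sense()['tool_pos'],sense()['ee_rot'])
plan([.565,.02,.28],1.782,14,-.4)
```

```text
[ 0.49777104  0.27483273 -0.37330606] [0.57653871 0.11917481 0.222208  ] [ 3.1409055  -0.00590387  0.2713949 ]
14 rows max shift 7.083915336664768 mm dy/row 6.182235478270692
[0,0,-0.0687,-0.045,0.11,-0.069,-0.4,0,0,-0.0687,-0.056,0.105,-0.069,-0.4,0,0,-0.0687,-0.067,0.098,-0.069,-0.4,0,0,-0.0687,-0.078,0.09,-0.069,-0.4,0,0,-0.0687,-0.087,0.081,-0.069,-0.4,0,0,-0.0687,-0.095,0.071,-0.069,-0.4,0,0,-0.0687,-0.102,0.061,-0.069,-0.4,0,0,-0.0687,-0.108,0.049,-0.069,-0.4,0,0,-0.0687,-0.113,0.037,-0.069,-0.4,0,0,-0.0687,-0.116,0.025,-0.069,-0.4,0,0,-0.0687,-0.118,0.012,-0.069,-0.4,0,0,-0.0687,-0.119,-0,-0.069,-0.4,0,0,-0.0687,-0.118,-0.013,-0.069,-0.4,0,0,-0.0687,-0.116,-0.026,-0.069,-0.4]
```

Back off to look with the wrist camera.

>>> apply_moves(moves=[0, 0, -0.0687, -0.045, 0.11, -0.069, -0.4, 0, 0, -0.0687, -0.056, 0.105, -0.069, -0.4, 0, 0, -0.0687, -0.067, 0.098, -0.069, -0.4, 0, 0, -0.0687, -0.078, 0.09, -0.069, -0.4, 0, 0, -0.0687, -0.087, 0.081, -0.069, -0.4, 0, 0, -0.0687, -0.095, 0.071, -0.069, -0.4, 0, 0, -0.0687, -0.102, 0.061, -0.069, -0.4, 0, 0, -0.0687, -0.108, 0.049, -0.069, -0.4, 0, 0, -0.0687, -0.113, 0.037, -0.069, -0.4, 0, 0, -0.0687, -0.116, 0.025, -0.069, -0.4, 0, 0, -0.0687, -0.118, 0.012, -0.069, -0.4, 0, 0, -0.0687, -0.119, 0, -0.069, -0.4, 0, 0, -0.0687, -0.118, -0.013, -0.069, -0.4, 0, 0, -0.0687, -0.116, -0.026, -0.069, -0.4, 0, 0, 0, 0, 0, 0, -0.4])

```text
clock: 22.95
tool_pos: [0.5631, 0.0194, 0.2765]
ee_rot: [3.141, 0.0, 1.781]
contact_force: [0.4, -0.5, -0.6]
width: 0.307
grip_force: 0.0
```

Run:
```python
from h import *
import pickle
f=shot('wrist'); s=f['state'];print(s['clock'],s['tool_pos'],s['ee_rot'])
pickle.dump(f,open('w7.pkl','wb'))
cv2.imwrite('pics/w7c.png',cv2.resize(f['pixels'][20:220,155:415],(780,600),interpolation=cv2.INTER_CUBIC))
```

```text
22.95 [0.56310792 0.01944659 0.27645066] [3.14129506e+00 1.03093323e-04 1.78114035e+00]
```

View pics/w7c.png

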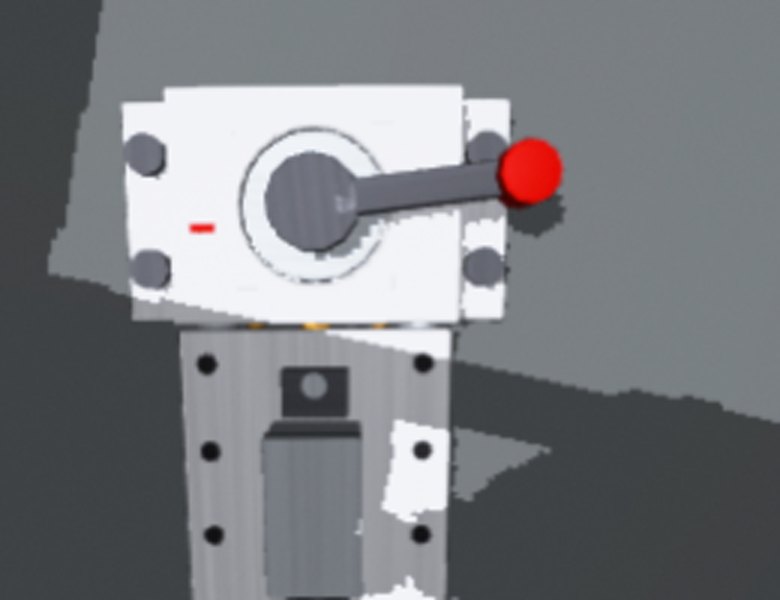

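```bash
python3 -c "
from cell import *
print(sign_off())"
```

```text
the job is handed in; nothing more can be done
None
```

The fixture is docked against both buttons, the cam lever is swung about half a turn to tight and released, and the job is handed in. The last moving force was about 11.5–12 N, at or just under the 12 N over-tight limit, and no verdict came back.

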